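# Clear the copy board and set the blow-off air valve

### The job

Get the film-copying bench ready for blowing dust off: first clear the two scraps, the crumpled paper ball and the stepped wood offcut, from the grey copy board into the open waste bin. Then crank the air valve's hand wheel clockwise (seen from above) until it is closed against its stop, and back it off exactly two full turns. Finish with the gripper still holding the wheel's crank handle, keeping the wheel still there, and leave everything else on the bench where it is.

Things in the scene. Friction and masses are not known exactly. Their poses are not given: they have to be found in the camera images.
- paper_ball: crumpled white paper ball, rigid, about 42 dia x 40 high, 15 g, standing on its small flat foot on the copy board; origin at the centre of its underside, z up
- paper_ball_mid (a point): middle of the paper ball, 20 above its underside
- offcut: stepped offcut of pale bamboo wood, 58 long (its x) x 28 wide (its y), 28 high over x -29..+3 and 16 high over x +3..+29; 30 g; lies on the copy board, grip it across its width; origin at the centre of its underside, z up
- offcut_mid (a point): point in the offcut 12 above the centre of its underside
- board: grey copy board fixed on the table, 300 (x) x 280 (y) x 18 thick, origin at the centre of its underside; its top, 18 above the table, carries the scraps, lens, lens cap and a fixed wooden light box 100 x 180 x 48 high (centred 90 along the board's x and -30 along its y)
- bin: open dark steel waste bin fixed on the table at one side of the board (left or right), 150 x 150 x 90 high, walls 4; origin at the centre of its underside
- bin_in (a point): centre of the bin's inner floor, 4 above the table
- valve: brass air valve on a steel foot plate, fixed on the table on the other side of the board; origin on the vertical wheel axis at table height, z up; its x axis points along the pipe from the inlet (vertical steel pipe elbow) to the outlet (thin steel nozzle). Hand wheel on top: aluminium rim 110 dia (centre line) of 12 bar, at 84 to 96 height, three spokes
- wheel_centre (a point): point on the wheel axis at the height of the rim, 90 above the table. The wheel turns with about 0.1 N m of friction (2 N at the handle) and stays where it is left
- wheel (a joint): turn of the hand wheel in rad: 0 = closed, against a rigid stop; grows counter-clockwise seen from above (opening), 6.283 per turn, up to 37.7. Starts between 2 and 6 (under one turn open). The crank handle's direction from the axis is the valve's x axis turned counter-clockwise by this value, so at 0 and after whole turns it is over the nozzle side
- handle: black upright crank handle on the wheel's rim, a cylinder 24 dia x 46 high from 99 to 145 above the table, 55 from the wheel axis; it spins freely on its own pin, so a gripper holding it from above can trace circles without turning. Origin at the centre of its underside
- handle_mid (a point): middle of the crank handle, 122 above the table
- lens_cap: bystander, leave alone: black plastic lens cap, disc 44 dia x 11 high, on the copy board at its robot-side edge; origin at the centre of its underside
- lens: bystander, leave alone: short lens, black with a steel upper ring, 62 dia x 38 high, on the copy board beside the light box; origin at the centre of its underside
- blower: bystander, leave alone: black rubber dust blower bulb with a thin nozzle, 62 dia x 150 high, on the table beyond the board; origin at the centre of its underside
- level: bystander, leave alone: aluminium spirit level bar 35 x 200 x 22, on the table beyond the board; origin at the centre of its underside
- brush: bystander, leave alone: cleaning brush 160 long, lying on the table between robot and board; origin at the centre of its underside where it lies
- film_can: bystander, leave alone: black film canister with grey cap, 32 dia x 50 high, on the table between robot and board; origin at the centre of its underside
- cleaner: bystander, leave alone: amber bottle 54 dia x 130 high, on the table beyond the board; origin at the centre of its underside

How it is judged (in metres and radians):
On the way, in this order (a step that is already met when the one before it is completed fails the run):
1. both scraps lie in the bin, let go (x of paper_ball_mid in the frame of bin_in between -0.072 and 0.072 m and y of paper_ball_mid in the frame of bin_in between -0.072 and 0.072 m and x of offcut_mid in the frame of bin_in between -0.072 and 0.072 m and y of offcut_mid in the frame of bin_in between -0.072 and 0.072 m and z of each of paper_ball_mid, offcut_mid in the frame of bin_in below 0.07 m and contact force between the fingers and paper_ball below 0.2 N and contact force between the fingers and offcut below 0.2 N), for 0.2 s.
2. the wheel has been turned clockwise to its stop (within 0.1 rad) (value of joint wheel below 0.1 rad), for 0.2 s.
At the end, for the whole second after the job is handed in: Both scraps lie in the bin; the wheel, after having been closed to its stop, stands two turns open (12.57 rad within 0.25), still (under 0.1 rad/s), with the gripper holding the crank handle (over 3 N of contact, the handle between the fingers: TCP within 22 mm of its axis) (x of paper_ball_mid in the frame of bin_in between -0.072 and 0.072 m and y of paper_ball_mid in the frame of bin_in between -0.072 and 0.072 m and x of offcut_mid in the frame of bin_in between -0.072 and 0.072 m and y of offcut_mid in the frame of bin_in between -0.072 and 0.072 m and z of each of paper_ball_mid, offcut_mid in the frame of bin_in below 0.07 m and value of joint wheel between 12.316 and 12.816 rad and velocity of joint wheel between -0.1 and 0.1 rad/s and contact force between the fingers and handle above 3 N and horizontal distance between the grasp point and handle_mid below 0.022 m); the arm keeps its last pose, push and grip.
It fails at once if a bystander (lens cap, lens, blower, level, brush, film canister or bottle) is shifted by more than 30 mm (distance of any of lens_cap, lens, blower, level, brush, film_can, cleaner from where it was at the start of the episode above 0.03 m).
It also fails if it takes over 72 s, if anything falls off the work surface, if the arm or the gripper's body presses on something with over 40 N, if the wrist force passes 120 N, or if a joint passes its speed limit or range.

### The arm

A 6-joint arm with a two-finger parallel gripper is mounted at the origin on the work surface. World frame = base frame: x ahead of the robot, y to its left, z up, the work surface at z = 0. Lengths are in mm, angles in rad, forces in N, time in s.
With the tool pointing down it reaches from about 275 to 1000 mm from the base axis. Payload 8.4 kg.
Tool frame: the origin (TCP) lies between the finger pads, 19 mm behind the fingertips; this is the grasp point; z points along the fingers, y is the line along which they close (so a half turn about z gives the same grasp; the last joint's range is limited). The gripper opens to 85 mm and grips with 20 to 120 N. Pads are 22 mm wide; open, the fingers measure 114 mm over their backs; the gripper's body (76 mm by 85 mm) begins 54 mm behind the grasp point. The pads swing forward as they close: fully open they stand 13 mm farther back than shut.
Start: joints at [-0.002, 0.353, 1.633, -0, 1.155, -0.002], TCP at [625.002, -0, 249.981] pointing down, gripper open.
Joint ranges: [-2.63, 2.63], [-0.92, 2.1], [0.06, 2.66], [-1.3, 4.44], [0, 2.69], [-3.02, 3.02]. Speed limits (rad/s): [2.22, 2.22, 2.79, 3.14, 3.14, 3.14].

### API

Orientations are given as [roll, pitch, yaw] about the fixed x, y, z axes, in that order (R = Rz(yaw) Ry(pitch) Rx(roll)).
In Python, from rig import r, eyes gives the robot as it stands. The module is installed in compiled form; this text tells all that it offers.
- The arm moves only by the shell command python3 -m inch 'ROWS' [FORCE]. ROWS is JSON, a list of rows, each a list of 7 numbers: the shift along the tool's x, y, z in m, then the turn, a rotation vector about the tool's x, y, z in degrees, then the closure, from -1 (fully open) to 1 (shut). In form: [[x, y, z, rx, ry, rz, gripper], ...]. A call has 1 to 8 rows; each row shifts and turns the commanded pose from where the row before left it, along the tool's axes as they then stand; what a row does not reach is not made up. A row lasts 1/10 s, in which the tool goes at most 50 mm and 8.59 degrees, less where a joint would pass 70% of its speed; a pose out of reach is approached as far as the arm can. A call with a gripper value outside its range is refused whole. The fingers move at their own pace and stop on an object; FORCE is the grip in N (left out, the last holds). Time passes only in rows, so rows that do not move let the fingers close. It gives the time, the measured TCP pose, the force, the opening and the grip force at its end, in the units of the state.
- r.sense(): the state, without advancing time (a new reading comes with each control period).
- eyes.grab_frame(name): name is "scene" or "side" or "wrist"; returns a dict with "img" (384x512x3 uint8, blue, green, red), "fx", "fy", "cx", "cy" (pixels), "R" (3x3) and "t" (3): a world point X has camera coordinates R X + t; the wrist camera has in their place "hand_eye" (4x4, takes a point from camera to tool coordinates, whose origin is the TCP and whose axes are the flange's). Camera axes: x right, y down, z forward; pixel columns grow to the right and rows downward; lengths in mm; the calibration is good to about 2 mm. A picture is of the moment at which its call begins: read the wrist's pose just before it. There is no depth.
- r.sign_off(): hands the job in; it is judged then, once.
The state is a dict: "clock": time; "qpos": joint angles; "qvel": joint speeds; "joint_efforts": joint torques, N m; "eef_pos": TCP position; "tcp_rot": TCP orientation; "contact_force": force on the tool from outside, world axes, zero at the start; "wrist_torque": the same for the moment, N m; "opening": opening from 0.0 (shut) to 1.0 (fully open); "grasp_force": force on a finger pad.
Only numpy, scipy, OpenCV 4.12 (cv2) and the standard library are available. Lean on these libraries where they do the work, as an engineer would, in place of code of your own. Each camera call takes 0.05 s, during which the arm holds its last target. There are 200 camera calls.

## Working session

There is one attempt and no reset: what is moved stays moved. The work goes in short steps, Python scripts to look and compute and a shell command to move; the robot and the scene stay as the last step left them, time stands still between calls to the robot, and variables do not carry over. Pictures are saved under pics/ and viewed, at most 10 in all, crops included, and the job is handed in when it is done.

```bash
mkdir -p pics; ls; python3 - <<'E'
from rig import r,eyes
import cv2,json,pickle
print(r.sense())
a={}
for n in("scene","side","wrist"):
    f=eyes.grab_frame(n); a[n]=f; cv2.imwrite(f'pics/{n}0.png',f['img'])
    print(n,{k:(v.tolist() if hasattr(v,'tolist') else v) for k,v in f.items() if k!='img'})
pickle.dump(a,open('f0.pkl','wb'))
s=cv2.hconcat([cv2.resize(a['scene']['img'],(800,600))]); cv2.imwrite('pics/s0.png',s)
E
```

```text
pics
{'clock': 0.0, 'qpos': array([-2.42283563e-03,  3.53609724e-01,  1.63410310e+00,  1.28964540e-05,
        1.15519239e+00, -2.39274083e-03]), 'qvel': array([ 0.00074477, -0.00048618, -0.00136202,  0.00072785,  0.00103216,
       -0.0001577 ]), 'joint_efforts': array([-2.03471049e-03, -6.05236173e+01, -3.42063046e+01, -2.62302356e-04,
        9.48130677e-03,  3.61521288e-06]), 'eef_pos': array([ 6.24571916e+02, -9.41088461e-03,  2.49298935e+02]), 'tcp_rot': array([-3.14028012e+00, -1.49323609e-05,  1.57076101e+00]), 'contact_force': array([-0.20595501, -0.42327335,  0.5471466 ]), 'wrist_torque': array([0.0245413 , 0.02817246, 0.01209001]), 'grasp_force': 0.0, 'opening': 0.99620329209565}
scene {'fx': 361.81313586655955, 'fy': 361.81313586655955, 'cx': 256.4844468069285, 'cy': 192.70916879074207, 'R': [[0.11898052192313807, 0.9928963787772717, -0.0006453013851512358], [0.705502576996743, -0.08499889348135252, -0.7035917153846399], [-0.6986485162467978, 0.08325844772709666, -0.7106041666274002]], 't': [-59.751256489920344, -313.1870659147157, 1300.970078115654]}
side {'fx': 367.45025671268456, 'fy': 367.45025671268456, 'cx': 248.41411325864829, 'cy': 188.61346106251588, 'R': [[0.8127693299894012, -0.5823978505470312, 0.014790534364171881], [-0.313065630528181, -0.4580299197186851, -0.8319846775178539], [0.49132059514188103, 0.6715812209410659, -0.5546014212646186]], 't': [-453.02314742033815, 256.7919687655102, 681.1684164160646]}
wrist {'fx': 280.7591454166309, 'fy': 280.7591454166309, 'cx': 252.81552130087263, 'cy': 187.0639584658342, 'hand_eye': [[-3.602873324443145e-05, -0.96623642448874, -0.257657079648792, 64.98048279354973], [0.9999999487300064, 4.717043405819068e-05, -0.00031672532753403057, 0.15361424172621874], [0.0003181853443067353, -0.2576570778499277, 0.9662363732503146, -124.28775662050423], [0.0, 0.0, 0.0, 1.0]]}
```

View pics/s0.png

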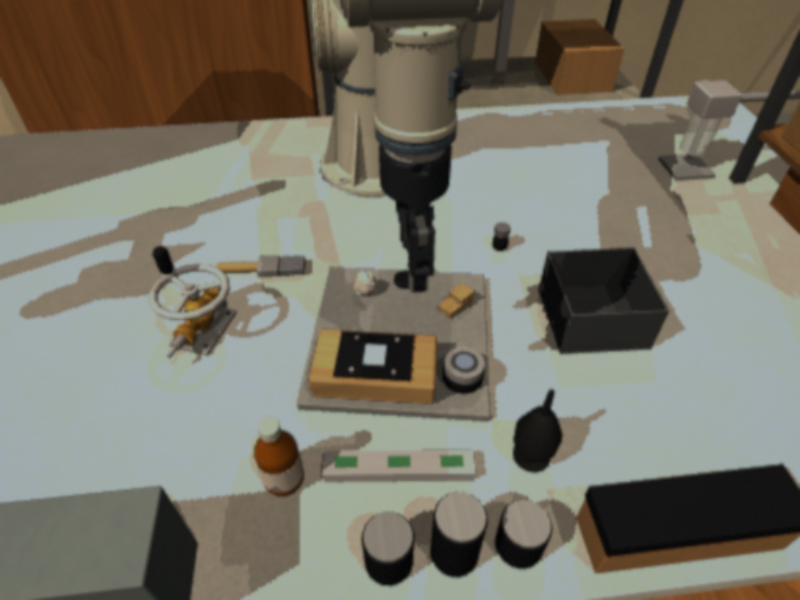

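View pics/side0.png

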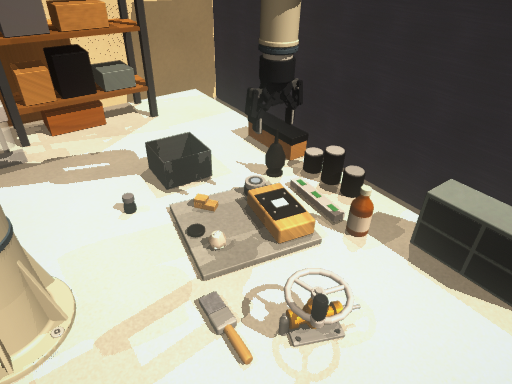

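Scene (800x600 view): ball (364,284), offcut (457,299), wheel rim centre (190,292), handle (162,260), bin (602,298) on the +y side. Side: ball (217,240), offcut (205,203), wheel (318,297), handle (320,306), nozzle tip (357,307).

```bash
cat > h.py <<'E'
import numpy as np,cv2
from scipy.spatial.transform import Rotation as Ro
def cam(f,s=None):
    K=np.array([[f['fx'],0,f['cx']],[0,f['fy'],f['cy']],[0,0,1]])
    if 'hand_eye' in f:
        T=np.eye(4);T[:3,:3]=Ro.from_euler('xyz',s['tcp_rot']).as_matrix();T[:3,3]=s['eef_pos']
        M=np.linalg.inv(T@np.array(f['hand_eye']));R,t=M[:3,:3],M[:3,3]
    else: R,t=np.array(f['R']),np.array(f['t'])
    return K,R,t
def plane(c,uv,z):
    K,R,t=c;d=R.T@np.linalg.solve(K,[uv[0],uv[1],1]);o=-R.T@t
    return o+d*(z-o[2])/d[2]
def tri(c1,u1,c2,u2):
    P=[K@np.c_[R,t] for K,R,t in(c1,c2)]
    X=cv2.triangulatePoints(P[0],P[1],np.float64(u1).reshape(2,1),np.float64(u2).reshape(2,1)).ravel();return X[:3]/X[3]
def proj(c,X):
    K,R,t=c;p=K@(R@np.float64(X)+t);return p[:2]/p[2]
E
python3 - <<'E'
import pickle,cv2,numpy as np
from h import *
np.set_printoptions(precision=1,suppress=True)
a=pickle.load(open('f0.pkl','rb'));cs=cam(a['scene']);cd=cam(a['side']);k=1/1.5625
for n,u,v in(('ball',(364,284),(217,240)),('off',(457,299),(205,203)),('wheel',(190,292),(318,297)),('handle',(162,260),(320,306))):
    X=tri(cs,np.array(u)*k,cd,v);print(n,X,proj(cs,X)/k-u,proj(cd,X)-v)
print('bin top',[plane(cs,np.array(p)*k,90) for p in((542,254),(634,250),(662,308),(560,312))])
print('board',[plane(cs,np.array(p)*k,18) for p in((333,268),(489,272),(491,412),(302,406))])
im=a['scene']['img'];sd=a['side']['img']
o=np.zeros((600,800,3),np.uint8)
o[:300,:400]=cv2.resize(im[145:250,75:215],(400,300),interpolation=3)
o[300:,:400]=cv2.resize(im[160:265,190:330],(400,300),interpolation=3)
o[:300,400:]=cv2.resize(sd[250:355,260:400],(400,300),interpolation=3)
o[300:,400:]=cv2.resize(a['wrist']['img'],(400,300))
cv2.imwrite('pics/c0.png',o)
E
```

```text
ball [430.4 -54.4  35.5] [ 0.3 -0.3] [0.2 0.2]
off [483.2  96.   30.3] [-0.9  1. ] [-0.6 -0.6]
wheel [ 469.5 -328.9   85.1] [-0.3  0.2] [-0.3 -0.1]
handle [ 432.7 -365.4  124.3] [ 0.3 -0.2] [0.3 0.1]
bin top [array([451.7, 243. ,  90. ]), array([460.2, 399.3,  90. ]), array([595. , 386.2,  90. ]), array([584.6, 230.7,  90. ])]
board [array([ 363.9, -107.1,   18. ]), array([408.3, 171.2,  18. ]), array([699.4, 106.3,  18. ]), array([ 656.9, -162. ,   18. ])]
```

View pics/c0.png

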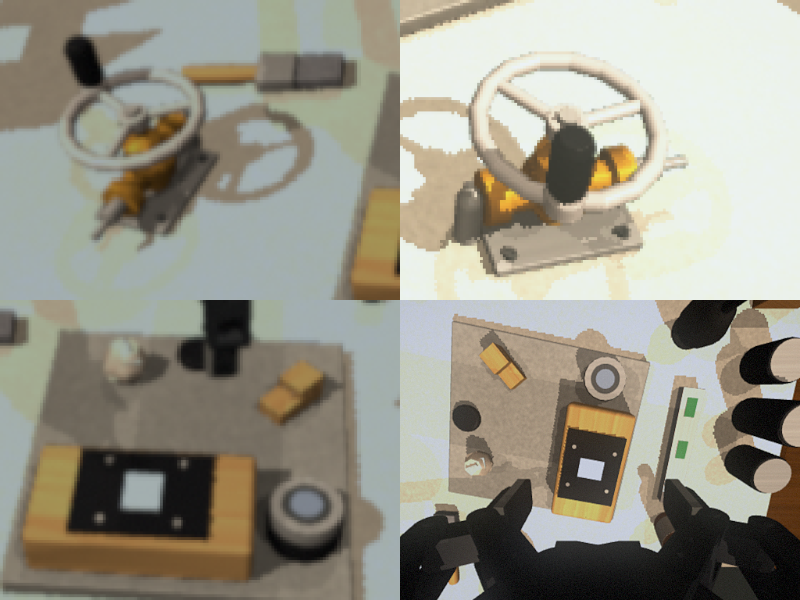

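The enlarged crops show the wheel with its handle toward the robot side, the nozzle pointing away from the robot, and the offcut turned diagonally. I'll move the wrist camera over the scraps.

```bash
python3 -m inch '[[0.005,-0.036,0,0,0,0,-1],[0.005,-0.036,0,0,0,0,-1],[0.005,-0.036,0,0,0,0,-1],[0.005,-0.036,0,0,0,0,-1],[0,0,0,0,0,0,-1],[0,0,0,0,0,0,-1]]' 40
python3 - <<'E'
from rig import r,eyes
import pickle,cv2
from h import *
np.set_printoptions(precision=1,suppress=True)
a=pickle.load(open('f0.pkl','rb'));cs=cam(a['scene']);cd=cam(a['side'])
print('nozzle tip',tri(cs,(109,228),cd,(359.8,306)))
s=r.sense();f=eyes.grab_frame('wrist');a['w1']=(s,f);pickle.dump(a,open('f0.pkl','wb'))
c=cam(f,s)
u=proj(c,[483,96,34]);v=proj(c,[430,-54,38]);print(u,v)
o=np.zeros((600,800,3),np.uint8)
for i,(p) in enumerate((u,v)):
    x,y=[int(round(q)) for q in p];x0=min(max(0,x-40),432);y0=min(max(0,y-60),264);print(x0,y0)
    o[:,400*i:400*i+400]=cv2.resize(f['img'][y0:y0+120,x0:x0+80],(400,600),interpolation=cv2.INTER_CUBIC)
cv2.imwrite('pics/w1.png',o)
E
```

```text
clock: 0.75
eef_pos: [480.9, 20.1, 250.3]
tcp_rot: [3.141, -0.0, 1.571]
contact_force: [0.4, -0.5, -0.1]
opening: 1.0
grasp_force: 0.0
nozzle tip [ 554.1 -360.9   33.7]
[254.4 102.5] [213.  224.1]
214 42
173 164
```

View pics/w1.png

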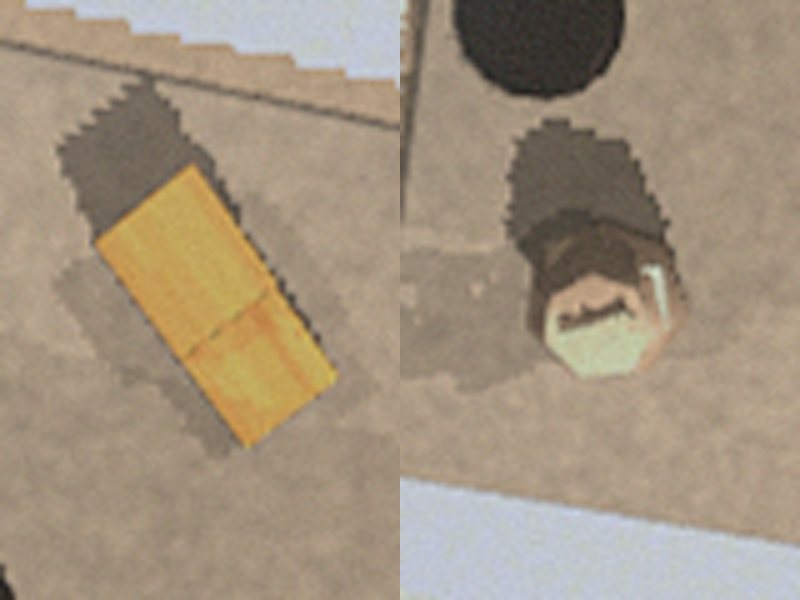

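Offcut corners in the left crop: high end (95,241),(192,165); low end (337,378),(248,447). Ball outline in the right crop is centred near (208,293).

```bash
python3 - <<'E'
import pickle
from h import *
np.set_printoptions(precision=1,suppress=True)
a=pickle.load(open('f0.pkl','rb'));cs=cam(a['scene']);cd=cam(a['side']);s,f=a['w1'];c=cam(f,s)
g=lambda x,y:(214+x/5-.4,42+y/5-.4)
H=[plane(c,g(*p),46) for p in((95,241),(192,165))];L=[plane(c,g(*p),34) for p in((337,378),(248,447))]
print(H,L);m=(sum(H)+sum(L))/4;d=(sum(L)-sum(H))/2;print('off',m,np.linalg.norm(d[:2]),np.degrees(np.arctan2(d[1],d[0])))
b=(173+208/5-.4,164+293/5-.4);print('ball',plane(c,b,38),tri(c,b,cd,(217,240)),tri(c,b,cs,np.array((364,284))/1.5625))
print('off z',tri(c,g(220,330),cd,(205,203)))
E
```

```text
[array([458.7, 109.1,  46. ]), array([480.3, 124.8,  46. ])] [array([514.4,  79.4,  34. ]), array([493.5,  63.4,  34. ])]
off [486.7  94.2  40. ] 57.111113268540876 -52.8892069768097
ball [431.6 -51.4  38. ] [431.  -52.7  34.6] [430.5 -54.2  34.3]
off z [484.3  91.5  30.8]
```

```bash
python3 -m inch '[[0.04,0.0005,0,0,0,0,-1],[0.04,0.0005,0,0,0,0,-1],[0,0,0.032,0,0,-7.4,-1],[0,0,0.032,0,0,-7.4,-1],[0,0,0.032,0,0,-7.4,-1],[0,0,0.032,0,0,-7.4,-1],[0,0,0.032,0,0,-7.4,-1],[0,0,0,0,0,0,-1]]'
```

```text
clock: 1.6
eef_pos: [480.5, 99.5, 86.4]
tcp_rot: [-3.136, -0.003, 2.218]
contact_force: [-0.1, -0.3, 2.2]
opening: 0.996
grasp_force: 0.0
```

```bash
python3 -m inch '[[0,0,0.016,0,0,0,-1],[0,0,0.016,0,0,0,-1],[0,0,0.012,0,0,0,-1],[0,0,0,0,0,0,-1],[0,0,0,0,0,0,1],[0,0,0,0,0,0,1],[0,0,0,0,0,0,1],[0,0,0,0,0,0,1]]' 40
```

```text
clock: 2.4
eef_pos: [482.4, 100.1, 46.5]
tcp_rot: [3.141, 0.0, 2.216]
contact_force: [0.6, -0.1, 0.1]
opening: 0.331
grasp_force: 0.0
```

```bash
python3 -m inch '[[0,0,0,0,0,0,1],[0,0,0,0,0,0,1],[0,0,0,0,0,0,1]]' 40
```

```text
clock: 2.7
eef_pos: [482.4, 100.1, 46.7]
tcp_rot: [3.141, 0.0, 2.216]
contact_force: [-0.9, 0.3, 6.0]
opening: 0.322
grasp_force: 39.9
```

```bash
python3 -m inch '[[0,0,-0.04,0,0,0,1],[0,0,-0.04,0,0,0,1],[0,0,-0.04,0,0,0,1],[0.029,0.033,0,0,0,0,1],[0.029,0.033,0,0,0,0,1],[0.029,0.033,0,0,0,0,1],[0.029,0.033,0,0,0,0,1],[0.029,0.033,0,0,0,0,1]]'; python3 -m inch '[[0,0,0.03,0,0,0,1],[0,0,0.03,0,0,0,1],[0,0,0.02,0,0,0,1],[0,0,0,0,0,0,1]]'
python3 - <<'E'
from rig import r,eyes
import cv2
a=[eyes.grab_frame(n)['img'] for n in('scene','side')]
cv2.imwrite('pics/b1.png',cv2.resize(cv2.hconcat([a[0][100:260,150:450],a[1][60:220,60:360]]),(800,213)))
E
```

```text
clock: 3.5
eef_pos: [526.5, 316.9, 166.3]
tcp_rot: [3.141, 0.0, 2.216]
contact_force: [0.6, -0.3, -0.9]
opening: 0.318
grasp_force: 39.7
clock: 3.9
eef_pos: [524.5, 314.1, 83.3]
tcp_rot: [-3.136, -0.001, 2.217]
contact_force: [-0.5, -0.8, -0.1]
opening: 0.314
grasp_force: 39.7
```

View pics/b1.png

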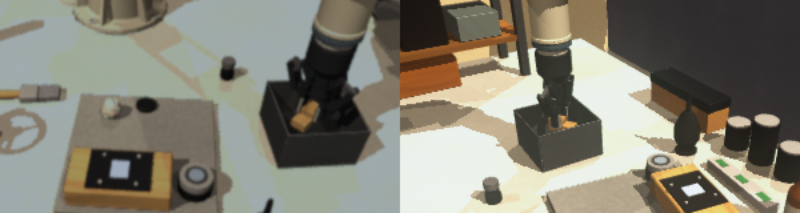

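The offcut hangs inside the bin. I'll release it and go to the ball.

```bash
python3 -m inch '[[0,0,0,0,0,0,-1],[0,0,0,0,0,0,-1],[0,0,0,0,0,0,-1],[0,0,0,0,0,0,-1],[0,0,-0.04,0,0,0,-1],[0,0,-0.04,0,0,0,-1],[0,0,-0.03,0,0,0,-1]]'; python3 -m inch '[[-0.0297,-0.0371,0,0,0,0,-1],[-0.0297,-0.0371,0,0,0,0,-1],[-0.0297,-0.0371,0,0,0,0,-1],[-0.0297,-0.0371,0,0,0,0,-1],[-0.0297,-0.0371,0,0,0,0,-1],[-0.0297,-0.0371,0,0,0,0,-1],[-0.0297,-0.0371,0,0,0,0,-1],[-0.0297,-0.0371,0,0,0,0,-1]]'; python3 -m inch '[[0,0,0.03,0,0,0,-1],[0,0,0.03,0,0,0,-1],[0,0,0.02,0,0,0,-1],[0,0,0,0,0,0,-1],[0,0,0,0,0,0,-1]]'
```

```text
clock: 4.7
eef_pos: [527.0, 315.4, 198.5]
tcp_rot: [3.14, 0.0, 2.216]
contact_force: [0.8, 1.2, 0.3]
opening: 1.0
grasp_force: 0.0
clock: 5.5
eef_pos: [431.8, -54.9, 196.5]
tcp_rot: [3.141, 0.001, 2.217]
contact_force: [0.5, 0.4, -0.4]
opening: 1.003
grasp_force: 0.0
clock: 6.0
eef_pos: [432.6, -53.3, 116.4]
tcp_rot: [-3.141, -0.0, 2.217]
contact_force: [-0.3, -0.8, -0.2]
opening: 0.997
grasp_force: 0.0
```

```bash
python3 -m inch '[[0,0,0.025,0,0,0,-1],[0,0,0.025,0,0,0,-1],[0,0,0.022,0,0,0,-1],[0,0,0,0,0,0,-1],[0,0,0,0,0,0,0.2],[0,0,0,0,0,0,1],[0,0,0,0,0,0,1],[0,0,0,0,0,0,1]]' 20;python3 -m inch '[[0,0,0,0,0,0,1],[0,0,0,0,0,0,1]]'
```

```text
clock: 6.8
eef_pos: [433.5, -53.4, 45.4]
tcp_rot: [3.14, 0.002, 2.217]
contact_force: [-1.3, 0.9, 11.5]
opening: 0.481
grasp_force: 18.8
clock: 7.0
eef_pos: [433.5, -53.4, 45.3]
tcp_rot: [3.14, 0.002, 2.217]
contact_force: [-1.1, 0.6, 10.1]
opening: 0.482
grasp_force: 18.8
```

```bash
python3 -m inch '[[0,0,-0.05,0,0,0,1],[0,0,-0.05,0,0,0,1],[0,0,-0.05,0,0,0,1],[0,0,0,0,0,0,1]]'; python3 -m inch '[[0.0297,0.0371,0,0,0,0,1],[0.0297,0.0371,0,0,0,0,1],[0.0297,0.0371,0,0,0,0,1],[0.0297,0.0371,0,0,0,0,1],[0.0297,0.0371,0,0,0,0,1],[0.0297,0.0371,0,0,0,0,1],[0.0297,0.0371,0,0,0,0,1],[0.0297,0.0371,0,0,0,0,1]]'; python3 -m inch '[[0,0,0.04,0,0,0,1],[0,0,0.04,0,0,0,1],[0,0,0.025,0,0,0,1],[0,0,0,0,0,0,1],[0,0,0,0,0,0,-1],[0,0,0,0,0,0,-1],[0,0,0,0,0,0,-1],[0,0,0,0,0,0,-1]]'; python3 -m inch '[[0,0,-0.04,0,0,0,-1],[0,0,-0.04,0,0,0,-1],[0,0,-0.03,0,0,0,-1],[0.03,0.0,0,0,0,0,-1],[0,0,0,0,0,0,-1]]'
python3 - <<'E'
from rig import r,eyes
import cv2
a=[eyes.grab_frame(n)['img'] for n in('wrist','scene')]
cv2.imwrite('pics/b2.png',cv2.resize(cv2.hconcat(a),(800,300)))
E
```

```text
clock: 7.4
eef_pos: [436.3, -53.8, 200.7]
tcp_rot: [3.133, 0.008, 2.217]
contact_force: [0.5, 0.3, -0.4]
opening: 0.484
grasp_force: 20.6
clock: 8.2
eef_pos: [526.4, 317.1, 194.2]
tcp_rot: [3.141, 0.0, 2.217]
contact_force: [0.3, -0.7, 1.2]
opening: 0.477
grasp_force: 20.6
clock: 9.0
eef_pos: [527.2, 315.4, 90.4]
tcp_rot: [3.139, 0.0, 2.216]
contact_force: [0.7, -0.9, 0.0]
opening: 1.001
grasp_force: 0.0
clock: 9.5
eef_pos: [507.8, 341.0, 201.1]
tcp_rot: [3.138, -0.001, 2.217]
contact_force: [-0.1, 0.1, -1.2]
opening: 1.003
grasp_force: 0.0
```

View pics/b2.png

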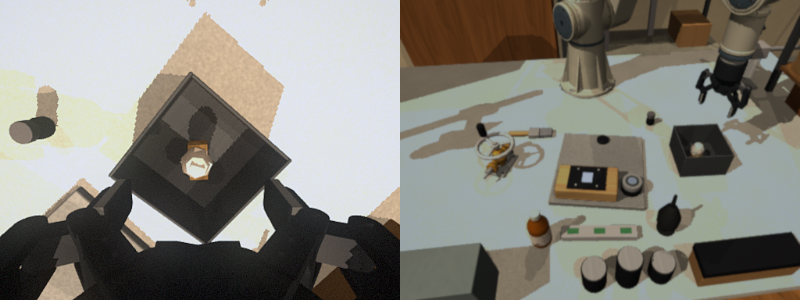

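The ball (198,162 in the wrist half) sits on the offcut inside the bin, both let go. Next is the valve.

```bash
python3 -m inch '[[0,0,-0.012,0,0,7.4,-1],[0,0,-0.012,0,0,7.4,-1],[0,0,-0.012,0,0,7.4,-1],[0,0,-0.012,0,0,7.4,-1],[0,0,-0.012,0,0,7.4,-1],[0,0,0,0,0,0,-1]]'; python3 -m inch '[[-0.0458,-0.0027,0,0,0,0,-1],[-0.0458,-0.0027,0,0,0,0,-1],[-0.0458,-0.0027,0,0,0,0,-1],[-0.0458,-0.0027,0,0,0,0,-1],[-0.0458,-0.0027,0,0,0,0,-1],[-0.0458,-0.0027,0,0,0,0,-1],[-0.0458,-0.0027,0,0,0,0,-1]]';  python3 -m inch '[[-0.0458,-0.0027,0,0,0,0,-1],[-0.0458,-0.0027,0,0,0,0,-1],[-0.0458,-0.0027,0,0,0,0,-1],[-0.0458,-0.0027,0,0,0,0,-1],[-0.0458,-0.0027,0,0,0,0,-1],[-0.0458,-0.0027,0,0,0,0,-1],[-0.0458,-0.0027,0,0,0,0,-1],[0,0,0,0,0,0,-1]]'
cat > wl.py <<'E'
from rig import r,eyes
import pickle,sys
from h import *
s=r.sense();f=eyes.grab_frame('wrist');pickle.dump((s,f),open(sys.argv[1]+'.pkl','wb'))
cv2.imwrite('pics/'+sys.argv[1]+'.png',cv2.resize(f['img'],(800,600),interpolation=cv2.INTER_CUBIC))
E
python3 wl.py v1
```

```text
clock: 10.2
eef_pos: [509.5, 338.8, 260.1]
tcp_rot: [3.14, -0.001, 1.568]
contact_force: [0.4, 0.0, 0.7]
opening: 0.997
grasp_force: 0.0
clock: 10.9
eef_pos: [488.8, 16.3, 258.2]
tcp_rot: [-3.141, 0.0, 1.575]
contact_force: [0.3, 0.1, -0.8]
opening: 1.0
grasp_force: 0.0
clock: 11.7
eef_pos: [469.7, -307.2, 258.0]
tcp_rot: [-3.141, 0.002, 1.571]
contact_force: [0.1, 0.2, -0.6]
opening: 1.002
grasp_force: 0.0
```

View pics/v1.png

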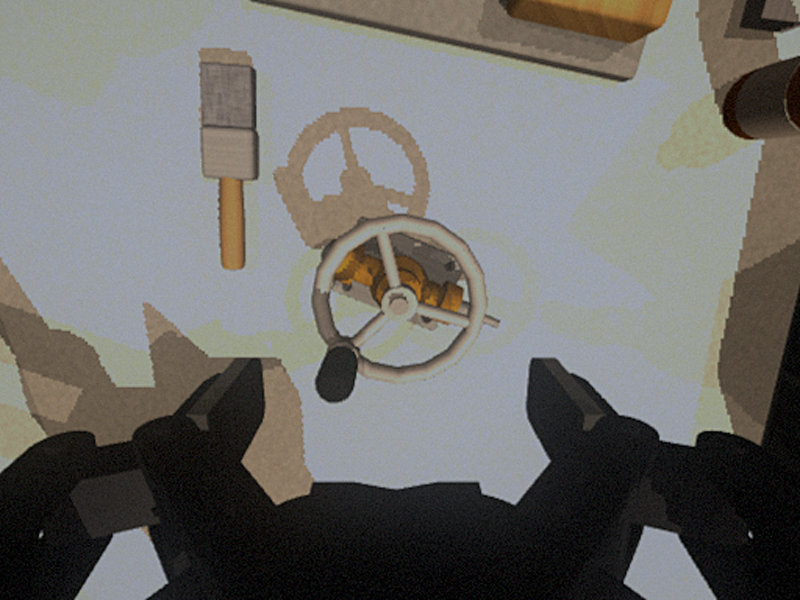

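Wrist view (800x600): rim outline x 313–488, y 214–383, handle top about (336,382), nozzle tip (497,323).

```bash
python3 - <<'E'
import pickle
from h import *
np.set_printoptions(precision=1,suppress=True)
a=pickle.load(open('f0.pkl','rb'));cs=cam(a['scene']);cd=cam(a['side']);s,f=pickle.load(open('v1.pkl','rb'));c=cam(f,s)
g=lambda x,y:np.array((x,y))*.64-.2
C=plane(c,g(400.5,298.5),90);print('wheel',C,tri(c,g(400.5,298.5),cd,(318,297)),tri(c,g(400.5,298.5),cs,(121.6,187)))
rim=[plane(c,g(*p),90) for p in((317,298),(484,298),(400,218),(400,379))];print(rim)
H=plane(c,g(336,382),145);print('handle',H,H-C,np.hypot(*(H-C)[:2]),tri(c,g(339,365),cd,(320,306)))
for z in(30,38,45):
  N=plane(c,g(497,323),z);d=N-C;print('noz',N,np.degrees(np.arctan2(d[1],d[0])))
print(tri(c,g(497,323),cd,(359.8,306)),'hdl ang',np.degrees(np.arctan2(*(H-C)[[1,0]])))
E
```

```text
wheel [ 473.2 -324.7   90. ] [ 473.  -327.1   80.6] [ 473.3 -326.3   88.6]
[array([ 415.4, -324.3,   90. ]), array([ 531. , -324.3,   90. ]), array([ 472.7, -269.5,   90. ]), array([ 473. , -385.6,   90. ])]
handle [ 434.5 -360.5  145. ] [-38.7 -35.8  55. ] 52.724538616072216 [ 434.5 -362.3  119.9]
noz [ 555.7 -363.2   30. ] -25.02300292017441
noz [ 553.7 -360.4   38. ] -23.937384601964208
noz [ 552. -358.   45.] -22.92713412593551
[ 555.1 -362.2   33.3] hdl ang -137.1611505502393
```

```bash
python3 -m inch '[[-0.0277,-0.018,0,0,0,0,-1],[-0.0277,-0.018,0,0,0,0,-1],[0,0,0.035,0,0,0,-1],[0,0,0.035,0,0,0,-1],[0,0,0.035,0,0,0,-1],[0,0,0.025,0,0,0,-1],[0,0,0,0,0,0,-1],[0,0,0,0,0,0,-1]]'; python3 -m inch '[[0,0,0,0,0,0,0],[0,0,0,0,0,0,1],[0,0,0,0,0,0,1],[0,0,0,0,0,0,1],[0,0,0,0,0,0,1],[0,0,0,0,0,0,1],[0,0,0,0,0,0,1]]' 30
```

```text
clock: 12.55
eef_pos: [434.6, -356.8, 128.9]
tcp_rot: [-3.141, -0.001, 1.573]
contact_force: [0.5, 0.5, -0.2]
opening: 1.001
grasp_force: 0.0
clock: 13.25
eef_pos: [434.7, -357.9, 129.7]
tcp_rot: [3.141, 0.001, 1.571]
contact_force: [-2.8, 0.4, 5.2]
opening: 0.272
grasp_force: 30.6
```

```bash
python3 -m inch '[[0,0,0,0,0,0,0],[-0.004,-0.001,0,0,0,0,0],[0,0,0,0,0,0,0],[0,0,0,0,0,0,1],[0,0,0,0,0,0,1],[0,0,0,0,0,0,1],[0,0,0,0,0,0,1],[0,0,0,0,0,0,1]]' 40
python3 - <<'E'
from rig import r,eyes
import pickle
from h import *
np.set_printoptions(precision=1,suppress=True)
fs={n:eyes.grab_frame(n) for n in('scene','side')}
s=r.sense();o=[]
for n,f in fs.items():
    u=proj(cam(f),[s['eef_pos'][0],s['eef_pos'][1],110]).astype(int);w=proj(cam(f),[473,-326,90]);print(n,u,w)
    o.append(cv2.resize(f['img'][u[1]-50:u[1]+70,max(0,u[0]-60):max(0,u[0]-60)+80*2],(400,300),interpolation=2))
cv2.imwrite('pics/g.png',cv2.hconcat(o))
print(s['qpos'])
E
```

```text
clock: 14.05
eef_pos: [433.9, -361.6, 129.1]
tcp_rot: [3.141, 0.0, 1.571]
contact_force: [1.5, 0.2, 2.7]
opening: 0.271
grasp_force: 39.3
scene [107 170] [121.9 186.5]
side [318 309] [318.3 293. ]
[-0.7  0.4  1.9  0.   0.9 -0.7]
```

View pics/g.png

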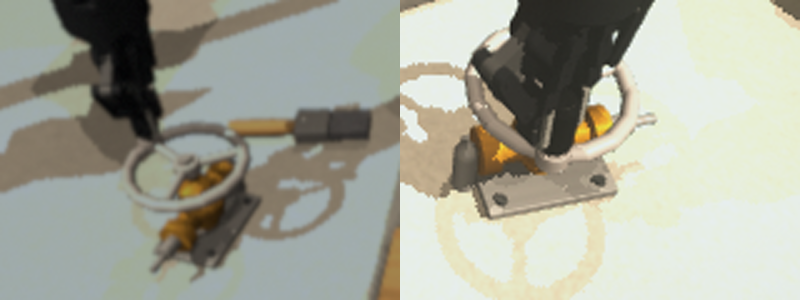

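```bash
cat > arc.py <<'E'
# arc.py x y cx cy R a0 step n : rows (tool x=dy, tool y=dx) in m from commanded point x,y
import sys,numpy as np
x,y,cx,cy,R,a0,st,n=map(float,sys.argv[1:])
a=np.radians(a0+st*np.arange(1,n+1));P=np.c_[np.r_[x,cx+R*np.cos(a)],np.r_[y,cy+R*np.sin(a)]].round(1)
print(','.join('[%.4f,%.4f,0,0,0,0,1]'%(d[1]/1e3,d[0]/1e3) for d in np.diff(P,axis=0)),P[-1],np.degrees(a[-1]))
E
python3 arc.py 433.9 -361.6 473 -326 54 -137.7 -20 8
```

```text
[0.0151,-0.0109,0,0,0,0,1],[0.0183,-0.0040,0,0,0,0,1],[0.0186,0.0026,0,0,0,0,1],[0.0166,0.0087,0,0,0,0,1],[0.0126,0.0138,0,0,0,0,1],[0.0072,0.0174,0,0,0,0,1],[0.0007,0.0187,0,0,0,0,1],[-0.0057,0.0179,0,0,0,0,1] [ 498.1 -278.2] -297.7
```

```bash
python3 -m inch '[[0.0151,-0.0109,0,0,0,0,1],[0.0183,-0.0040,0,0,0,0,1],[0.0186,0.0026,0,0,0,0,1]]'; python3 -m inch '[[0,0,0,0,0,0,1]]';  python3 -m inch '[[0.0166,0.0087,0,0,0,0,1],[0.0126,0.0138,0,0,0,0,1]]';python3 -m inch '[[0,0,0,0,0,0,1]]'
```

```text
clock: 14.45
eef_pos: [418.8, -309.3, 129.0]
tcp_rot: [-3.138, -0.0, 1.571]
contact_force: [-5.4, -1.2, 9.0]
opening: 0.267
grasp_force: 42.4
clock: 14.55
eef_pos: [419.4, -307.3, 129.0]
tcp_rot: [-3.138, -0.002, 1.572]
contact_force: [-7.5, 4.7, 11.2]
opening: 0.264
grasp_force: 42.7
clock: 14.75
eef_pos: [439.9, -277.9, 128.9]
tcp_rot: [-3.134, -0.004, 1.57]
contact_force: [-10.0, 6.7, 16.7]
opening: 0.268
grasp_force: 43.5
clock: 14.85
eef_pos: [442.0, -276.6, 128.9]
tcp_rot: [-3.136, -0.006, 1.571]
contact_force: [-7.7, 15.2, 19.0]
opening: 0.265
grasp_force: 43.7
```

```bash
python3 - <<'E'
import numpy as np
from scipy.optimize import least_squares as L
P=np.array([[433.9,-361.6],[419.4,-307.3],[442,-276.6]])
print(L(lambda c:np.hypot(*(P-c[:2]).T)-55,[473,-326]).x, L(lambda c:np.hypot(*(P-c[:2]).T)-c[2],[473,-326,55]).x)
E
python3 arc.py 444.1 -280.4 473 -323 55 -237.7 -20 8
```

```text
[ 472.37505109 -322.36895968] [ 471.98674813 -322.34350188   54.69618842]
[0.0111,0.0172,0,0,0,0,1],[0.0008,0.0191,0,0,0,0,1],[-0.0058,0.0182,0,0,0,0,1],[-0.0117,0.0151,0,0,0,0,1],[-0.0161,0.0102,0,0,0,0,1],[-0.0187,0.0041,0,0,0,0,1],[-0.0189,-0.0026,0,0,0,0,1],[-0.0169,-0.0089,0,0,0,0,1] [ 516.5 -356.6] -397.7
```

```bash
python3 arc.py 444.1 -280.4 472.4 -322.4 55 -236.4 -20 7
```

```text
[0.0115,0.0154,0,0,0,0,1],[0.0012,0.0190,0,0,0,0,1],[-0.0054,0.0184,0,0,0,0,1],[-0.0114,0.0153,0,0,0,0,1],[-0.0159,0.0106,0,0,0,0,1],[-0.0185,0.0045,0,0,0,0,1],[-0.0190,-0.0021,0,0,0,0,1] [ 525.2 -337.9] -376.4
```

```bash
python3 -m inch '[[0.0115,0.0154,0,0,0,0,1],[0.0012,0.0190,0,0,0,0,1],[-0.0054,0.0184,0,0,0,0,1],[0,0,0,0,0,0,1]]'; python3 -m inch '[[-0.0114,0.0153,0,0,0,0,1],[-0.0159,0.0106,0,0,0,0,1],[0,0,0,0,0,0,1]]'; python3 -m inch '[[-0.0185,0.0045,0,0,0,0,1],[-0.0190,-0.0021,0,0,0,0,1],[0,0,0,0,0,0,1],[0,0,0,0,0,0,1]]'
```

```text
clock: 15.25
eef_pos: [498.5, -273.7, 129.1]
tcp_rot: [3.14, 0.001, 1.572]
contact_force: [2.0, -0.4, 6.6]
opening: 0.265
grasp_force: 42.2
clock: 15.55
eef_pos: [523.3, -301.7, 129.1]
tcp_rot: [3.141, 0.001, 1.571]
contact_force: [1.5, -1.9, 4.2]
opening: 0.266
grasp_force: 42.1
clock: 15.95
eef_pos: [524.5, -338.6, 129.1]
tcp_rot: [3.141, 0.001, 1.57]
contact_force: [1.7, -2.0, 3.5]
opening: 0.267
grasp_force: 41.9
```

```bash
python3 -m inch '[[-0.0037,-0.0014,0,0,0,0,1],[0,0,0,0,0,0,1]]';python3 -m inch '[[-0.0037,-0.0015,0,0,0,0,1],[0,0,0,0,0,0,1]]'; python3 -m inch '[[-0.0037,-0.0017,0,0,0,0,1],[0,0,0,0,0,0,1],[0,0,0,0,0,0,1]]'
```

```text
clock: 16.15
eef_pos: [523.5, -341.6, 129.1]
tcp_rot: [3.141, 0.0, 1.571]
contact_force: [1.2, -1.4, 3.2]
opening: 0.27
grasp_force: 42.0
clock: 16.35
eef_pos: [522.7, -343.7, 129.1]
tcp_rot: [3.141, -0.003, 1.57]
contact_force: [5.8, 7.7, 5.6]
opening: 0.264
grasp_force: 42.2
clock: 16.65
eef_pos: [522.4, -344.4, 129.1]
tcp_rot: [3.139, -0.007, 1.57]
contact_force: [12.9, 23.2, 7.7]
opening: 0.262
grasp_force: 42.2
```

Stop felt (26 N tangential at (522.5,-344)). Now two turns back, counter-clockwise from -23.2°.

```bash
python3 arc.py 520.6 -349 472.4 -322.4 55 -23.2 20 18; python3 arc.py 522.9 -344.1 472.4 -322.4 55 -23.2 20 1
```

```text
[0.0235,0.0067,0,0,0,0,1],[0.0190,-0.0022,0,0,0,0,1],[0.0170,-0.0087,0,0,0,0,1],[0.0131,-0.0139,0,0,0,0,1],[0.0075,-0.0175,0,0,0,0,1],[0.0011,-0.0191,0,0,0,0,1],[-0.0055,-0.0183,0,0,0,0,1],[-0.0114,-0.0153,0,0,0,0,1],[-0.0160,-0.0105,0,0,0,0,1],[-0.0186,-0.0043,0,0,0,0,1],[-0.0190,0.0022,0,0,0,0,1],[-0.0170,0.0087,0,0,0,0,1],[-0.0131,0.0139,0,0,0,0,1],[-0.0075,0.0175,0,0,0,0,1],[-0.0011,0.0191,0,0,0,0,1],[0.0055,0.0183,0,0,0,0,1],[0.0114,0.0153,0,0,0,0,1],[0.0160,0.0105,0,0,0,0,1] [ 523.  -344.1] 336.8
[0.0186,0.0044,0,0,0,0,1] [ 527.3 -325.5] -3.1999999999999993
```

```bash
python3 -m inch '[[0,0,0,0,0,0,1],[0.0235,0.0067,0,0,0,0,1],[0.0190,-0.0022,0,0,0,0,1],[0.0170,-0.0087,0,0,0,0,1],[0.0131,-0.0139,0,0,0,0,1],[0,0,0,0,0,0,1]]'; python3 -m inch '[[0.0075,-0.0175,0,0,0,0,1],[0.0011,-0.0191,0,0,0,0,1],[-0.0055,-0.0183,0,0,0,0,1],[-0.0114,-0.0153,0,0,0,0,1],[0,0,0,0,0,0,1]]'; python3 -m inch '[[-0.0160,-0.0105,0,0,0,0,1],[-0.0186,-0.0043,0,0,0,0,1],[-0.0190,0.0022,0,0,0,0,1],[-0.0170,0.0087,0,0,0,0,1],[-0.0131,0.0139,0,0,0,0,1],[0,0,0,0,0,0,1]]'
```

```text
clock: 17.25
eef_pos: [500.1, -274.8, 129.1]
tcp_rot: [-3.139, -0.001, 1.572]
contact_force: [-1.7, -0.0, 2.7]
opening: 0.27
grasp_force: 41.8
clock: 17.75
eef_pos: [430.5, -286.1, 129.1]
tcp_rot: [3.141, 0.001, 1.57]
contact_force: [1.4, -3.5, 2.2]
opening: 0.266
grasp_force: 41.7
clock: 18.35
eef_pos: [443.4, -369.3, 129.0]
tcp_rot: [3.14, -0.001, 1.57]
contact_force: [3.8, 3.0, 8.8]
opening: 0.267
grasp_force: 42.5
```

Forces stay small, so I'll carry on to the end of turn one and then turn two.

```bash
python3 -m inch '[[-0.0075,0.0175,0,0,0,0,1],[-0.0011,0.0191,0,0,0,0,1],[0.0055,0.0183,0,0,0,0,1],[0.0114,0.0153,0,0,0,0,1],[0.0160,0.0105,0,0,0,0,1],[0,0,0,0,0,0,1]]'; python3 -m inch '[[0.0186,0.0044,0,0,0,0,1],[0.0190,-0.0022,0,0,0,0,1],[0.0170,-0.0087,0,0,0,0,1],[0.0131,-0.0139,0,0,0,0,1],[0,0,0,0,0,0,1]]'; python3 -m inch '[[0.0075,-0.0175,0,0,0,0,1],[0.0011,-0.0191,0,0,0,0,1],[-0.0055,-0.0183,0,0,0,0,1],[-0.0114,-0.0153,0,0,0,0,1],[0,0,0,0,0,0,1]]'; python3 -m inch '[[-0.0160,-0.0105,0,0,0,0,1],[-0.0186,-0.0043,0,0,0,0,1],[-0.0190,0.0022,0,0,0,0,1],[-0.0170,0.0087,0,0,0,0,1],[-0.0131,0.0139,0,0,0,0,1],[0,0,0,0,0,0,1]]'
```

```text
clock: 18.95
eef_pos: [523.2, -342.7, 129.1]
tcp_rot: [-3.141, -0.001, 1.572]
contact_force: [0.8, 1.8, 5.7]
opening: 0.268
grasp_force: 42.2
clock: 19.45
eef_pos: [500.0, -274.7, 129.2]
tcp_rot: [-3.139, -0.001, 1.572]
contact_force: [-1.9, 1.4, 3.5]
opening: 0.267
grasp_force: 42.0
clock: 19.95
eef_pos: [430.6, -285.9, 129.1]
tcp_rot: [3.141, 0.001, 1.57]
contact_force: [1.0, -2.9, 2.8]
opening: 0.266
grasp_force: 41.8
clock: 20.55
eef_pos: [443.3, -369.2, 129.0]
tcp_rot: [3.14, -0.001, 1.57]
contact_force: [3.9, 2.1, 9.3]
opening: 0.265
grasp_force: 42.6
```

```bash
python3 -m inch '[[-0.0075,0.0175,0,0,0,0,1],[-0.0011,0.0191,0,0,0,0,1],[0.0055,0.0183,0,0,0,0,1],[0.0114,0.0153,0,0,0,0,1],[0.0160,0.0105,0,0,0,0,1],[0,0,0,0,0,0,1]]'; python3 -m inch '[[0,0,0,0,0,0,1],[0,0,0,0,0,0,1],[0,0,0,0,0,0,1],[0,0,0,0,0,0,1]]'
python3 - <<'E'
from rig import r,eyes
import cv2
a=[eyes.grab_frame(n)['img'] for n in('wrist','side')]
cv2.imwrite('pics/end.png',cv2.resize(cv2.hconcat(a),(800,300)))
E
```

```text
clock: 21.15
eef_pos: [523.2, -342.6, 129.1]
tcp_rot: [-3.141, -0.001, 1.572]
contact_force: [2.6, 0.3, 6.4]
opening: 0.269
grasp_force: 42.3
clock: 21.55
eef_pos: [522.6, -344.0, 129.1]
tcp_rot: [-3.141, -0.001, 1.571]
contact_force: [2.1, 1.0, 5.9]
opening: 0.271
grasp_force: 42.2
```

View pics/end.png

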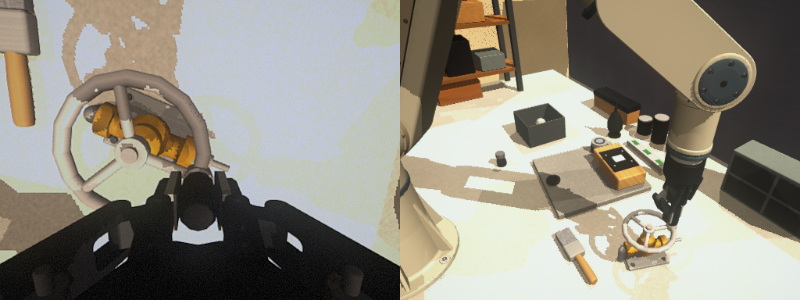

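The handle is between the fingers (200,200 in the wrist half) and over the nozzle side. The TCP is back within 1 mm of where it met the stop.

```bash
python3 -c "
from rig import r
print(r.sign_off())"
```

```text
the job is handed in; nothing more can be done
None
```

I handed the job in at about 21.7 s: both scraps are in the bin, and the wheel was closed to its stop and backed off two full turns, with the gripper still holding the handle; the sign-off gave no verdict.

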